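# Put the washed moulds and the dough comb back in their places

### The job

Put the four washed pieces away: stand the large ring over the thick round plug of the big round dish, the small ring over the thin round pin of the small round dish and the square mould over the square plug of the square tray, each sitting flat on its dish or tray. Set the dough comb, blades down, fully into the middle of the comb rack so that each of its three blades stands in its own gap between the rack's four fins. Leave the oil bottle and the dip bowl standing where they are.

Things in the scene. Friction and masses are not known exactly. Their poses are not given: they have to be found in the camera images.
- large_ring_mid (a point): Large ring mould: a plain steel tube, open at both ends, standing upright on the table. Outer diameter 62 mm, inner diameter 56 mm, 40 mm tall, about 0.12 kg. The point is at its centre, half-way up (20 mm above its lower rim); z is its axis. Any yaw is alike.
- small_ring_mid (a point): Small ring mould: a plain steel tube, open at both ends, standing upright on the table. Outer diameter 42 mm, inner diameter 36 mm, 40 mm tall, about 0.08 kg. The point is at its centre, half-way up (20 mm above its lower rim); z is its axis. Any yaw is alike.
- square_mould_mid (a point): Square mould: a steel frame of four walls, open at top and bottom, standing upright on the table. 52 x 52 mm outside, 46 x 46 mm inside, 40 mm tall, about 0.12 kg. The point is at its centre, half-way up (20 mm above its lower rim); x and y are square to its walls, z up.
- dough_comb_grip (a point): Dough comb, 79 mm tall: 3 parallel steel blades (80 mm long along x, 3 thick, centres at y -24, 0, 24) under a plate 80 x 56 x 5 mm, underside 40 mm above the blade edges; on the plate a black bar handle 80 mm (x) x 20 (y) x 34 tall, to grip across y. 0.22 kg. Stands on its blades. Point: handle centre, 62 mm above the blade edges, 17 above the plate top; z up. Same when turned half round.
- large_dish: Big round dish, dark steel, 108 mm across, thin wire rim (top at 7 mm), wire loop handle towards +x (165 mm out, rising to 27 mm). Fixed. Origin: centre of underside, on the table, on the plug axis. In the middle a thick round plug, 38 mm diameter, tapered top, top at z 16 mm. Floor at z 4 mm: the large ring seated has its centre at z 24 mm, with 9 mm play each way.
- small_dish: Small round dish, dark steel, 88 mm across, thin wire rim (top at 7 mm), wire loop handle towards +x (155 mm out, rising to 27 mm). Fixed. Origin: centre of underside, on the table, on the plug axis. In the middle a thin round pin, 18 mm diameter, tapered top, top at z 16 mm. Floor at z 4 mm: the small ring seated has its centre at z 24 mm, with 9 mm play each way.
- square_tray: Square tray, dark steel, 96 x 96 mm, thin wire rim (top at 7 mm), wire loop handle towards +x (158 mm out, rising to 27 mm). Fixed. Origin: centre of underside, on the table, on the plug axis. In the middle a square plug 28 x 28 mm, sides along x and y, top at z 16 mm. Floor at z 4 mm: the mould seated has its centre at z 24 mm, with 9 mm play each way if its walls are parallel to the plug.
- comb_rack: Comb rack, fixed: dark base 100 mm (x) x 90 (y) x 6 thick, 4 upright steel fins along x, 90 mm long, 4 thick, at y -36, -12, 12, 36, tops at z 40. Gaps 20 mm wide at y -24, 0, 24, open at both ends. Origin: centre of underside, on the table. Seated, the comb blades stand on the base (z 6 mm), handle centre at z 68 mm over the rack middle; 8 mm play across.
- oil_bottle_mid (a point): Oil bottle, amber, round, 54 mm in diameter, 150 mm tall with a white cap, standing loose on the table among the pieces. The point is at its centre, 75 mm up. Not to be moved.
- dip_bowl_mid (a point): Dip bowl, white ceramic, round, 88 mm across the rim, 40 mm tall, standing loose on the table among the dishes. The point is at its centre, 20 mm up. Not to be moved.
Not all that is in view belongs to the job. What is shaped like the part that bears small_ring_mid but blue or purple is not meant.

How it is judged:
At the end, for the whole second after the job is handed in: Both rings and the square mould sit flat on their own dish or tray (14 mm of the plug axis, 5 mm in height, 0.1 rad); the comb stands on the rack base, blades in the gaps (12 mm across, 20 mm along, 5 mm in height, 0.1 rad tilt, 0.3 rad yaw); all four at rest (horizontal distance between large_ring_mid and large_dish below 0.014 m and z of large_ring_mid in the frame of large_dish between 0.019 and 0.029 m and angle between each of large_ring_mid, small_ring_mid, square_mould_mid, dough_comb_grip's own z axis and vertical below 0.1 rad and horizontal distance between small_ring_mid and small_dish below 0.014 m and z of small_ring_mid in the frame of small_dish between 0.019 and 0.029 m and horizontal distance between square_mould_mid and square_tray below 0.014 m and z of square_mould_mid in the frame of square_tray between 0.019 and 0.029 m and x of dough_comb_grip in the frame of comb_rack between -0.02 and 0.02 m and y of dough_comb_grip in the frame of comb_rack between -0.012 and 0.012 m and z of dough_comb_grip in the frame of comb_rack between 0.063 and 0.073 m and angle between the x axis of dough_comb_grip and the x axis of comb_rack, either way round below 0.3 rad and linear speed of each of large_ring, small_ring, square_mould, dough_comb below 0.02 m/s); the robot touches nothing.
It fails at once if the oil bottle is moved by more than 30 mm or knocked over (distance of oil_bottle_mid from where it was at the start of the episode above 0.03 m or angle between oil_bottle_mid's own z axis and vertical above 0.5 rad).
It fails at once if the dip bowl is moved by more than 30 mm or tipped (distance of dip_bowl_mid from where it was at the start of the episode above 0.03 m or angle between dip_bowl_mid's own z axis and vertical above 0.5 rad).
It also fails if it takes over 115 s, if anything falls off the work surface, if the arm or the gripper's body presses on something with over 40 N, if the wrist force passes 120 N, or if a joint passes its speed limit or range.

### The arm

A 7-joint arm with a two-finger parallel gripper is mounted at the origin on the work surface. World frame = base frame: x ahead of the robot, y to its left, z up, the work surface at z = 0. Lengths are in m, angles in rad, forces in N, time in s.
With the tool pointing down it reaches from about 0.4 to 0.875 m from the base axis. Payload 19.3 kg.
Tool frame: the origin (TCP) lies midway between the tips of the shut fingers; the grasp point (between the pads) lies bot.grip_point_offset behind it (bot.grip_point_offset is the distance from the TCP to the grasp point, in m); z points along the fingers, y is the direction in which the jaws open and shut (so a half turn about z gives the same grasp; the last joint's range is limited). The gripper opens to 85 mm and grips with 20 to 120 N. Pads are 22 mm wide; open, the fingers measure 114 mm over their backs; the gripper's body (76 mm by 85 mm) begins 54 mm behind the grasp point. The pads swing forward as they close: fully open they stand 13 mm farther back than shut.
Start: joints at [1.249, 0.521, -0.036, 1.599, 0.021, 1.021, -0.113], TCP at [0.156, -0.605, 0.231] pointing down, gripper open.
Joint ranges: [-2.91, 2.91], [-0.3, 2.13], [-1.5, 1.42], [0.17, 2.43], [-1.26, 4.41], [0.16, 1.93], [-2.52, 2.52]. Speed limits (rad/s): [1.89, 1.89, 2.39, 2.39, 3.01, 3.01, 3.01].

### API

Orientations are given as [roll, pitch, yaw] about the fixed x, y, z axes, in that order (R = Rz(yaw) Ry(pitch) Rx(roll)).
In Python, from workcell import bot gives the robot as it stands.
- The arm moves only by the tool servo_tool, never from a script. Its argument "rows" is a list that holds one entry, the list of rows, each a list of 6 numbers: the shift along the tool's x, y, z in cm, then the turn, a rotation vector about the tool's x, y, z in degrees. A call has 1 to 5 rows; each row shifts and turns the commanded pose from where the row before left it, along the tool's axes as they then stand; what a row does not reach is not made up. A row lasts 1/8 s, in which the tool goes at most 62.5 mm and 10.7 degrees, less where a joint would pass 70% of its speed; a pose out of reach is approached as far as the arm can. A call is refused whole if a number of a shift passes 6.25 or a number of a turn 10.7, either way. A call with a gripper value outside its range is refused whole. "grip" is the opening, from -1 (shut) to 1 (fully open), so that 0 is half open, set as the call begins (left out, the last holds). The fingers move at their own pace and stop on an object; "squeeze" is the grip in N (left out, the last holds). Time passes only in rows, so rows that do not move let the fingers close. It gives the time, the measured TCP pose, the force and the opening at its end, in the units of the state.
- bot.observe(): the state, without advancing time (a new reading comes with each control period).
- bot.grab_frame(name): name is "scene" or "top" or "wrist"; returns a dict with "image" (384x512x3 uint8, red, green, blue), "K" (3x3 intrinsics, pixels), "dist" ([k1, k2, p1, p2, k3] as OpenCV has them; the pictures are not rectified), "R" (3x3) and "t" (3): a world point X has camera coordinates R X + t; the wrist camera has in their place "mount" (4x4, takes a point from camera to tool coordinates, whose origin is the TCP and whose axes are the flange's). Camera axes: x right, y down, z forward; pixel columns grow to the right and rows downward; lengths in m; the calibration is good to about 2 mm. A picture is of the moment at which its call begins: read the wrist's pose just before it. There is no depth.
- bot.job_done(): hands the job in, once; it reports no verdict.
The state is a dict: "clock": time; "qpos": joint angles; "qd": joint speeds; "joint_efforts": joint torques, N m; "position": TCP position; "tool_rot": TCP orientation; "force": force on the tool from outside, world axes, zero at the start; "moment": the same for the moment, N m; "grip_width": finger opening in m.
Only numpy, scipy, OpenCV 4.12 (cv2) and the standard library are available. Lean on these libraries where they do the work, as an engineer would, in place of code of your own. Each camera call takes 0.05 s, during which the arm holds its last target.

## Working session

There is one attempt and no reset: what is moved stays moved. The work goes in short steps, Python scripts to look and compute and a tool call to move; the robot and the scene stay as the last step left them, time stands still between calls to the robot, and variables do not carry over. Pictures are saved under pics/ and viewed, and the job is handed in when it is done.

Besides the shell and the picture viewer there is one more tool, called after "Emit:" as name([rows], argument=value, ...), one row to a line, values as JSON. servo_tool: Moves the arm, as the interface text tells. Its arguments: {"type":"object","properties":{"rows":{"type":"array"},"grip":{"type":"number"},"squeeze":{"type":"number"}},"required":["rows"]}

```bash
mkdir -p pics; ls
python3 - <<'E'
from workcell import bot
import cv2,pickle
print(bot.observe(), bot.grip_point_offset)
for n in ("top","scene","wrist"):
    f=bot.grab_frame(n); pickle.dump(f,open(f'pics/{n}0.pkl','wb'))
    cv2.imwrite(f'pics/{n}0.png',cv2.resize(f['image'][:,:,::-1],(800,600),interpolation=cv2.INTER_CUBIC))
    print(n,{k:v for k,v in f.items() if k!='image'})
E
```

```text
pics
{'clock': 0.0, 'qpos': array([ 1.24879773,  0.52203107, -0.03637417,  1.59996675,  0.02122337,
        1.02106585, -0.11281242]), 'qd': array([ 5.26280823e-04, -7.55981558e-04, -2.86442756e-03,  2.55470510e-04,
        4.49263932e-04,  6.94933762e-05, -8.14671870e-05]), 'joint_efforts': array([ 4.15659806e-04, -9.27114558e+01,  1.98007978e+00, -3.69930482e+01,
        1.77536200e-02,  8.29408527e-03,  9.61600591e-06]), 'position': array([ 0.15562653, -0.60499531,  0.23072934]), 'tool_rot': array([-3.14050979e+00,  7.17062994e-05,  2.51828271e-01]), 'force': array([ 0.31510769, -0.33524647,  0.7573772 ]), 'moment': array([-0.04242124, -0.03818481, -0.03000664]), 'grip_width': 0.08539319531605706} 0.0187
top {'K': array([[435.10306109,   0.        , 256.94394263],
       [  0.        , 435.10306109, 195.79014532],
       [  0.        ,   0.        ,   1.        ]]), 'dist': array([-0.14830839,  0.        ,  0.        ,  0.        ,  0.        ]), 'R': array([[ 0.00319768, -0.99988909, -0.01454603],
       [-0.99830448, -0.00234651, -0.05816069],
       [ 0.0581201 ,  0.01470735, -
[... 412 characters left out ...]
],
       [-0.40195172, -0.73832113, -0.54158722]]), 't': array([ 0.44367702, -0.0735412 ,  1.11046682])}
wrist {'K': array([[316.52542023,   0.        , 257.02432397],
       [  0.        , 316.52542023, 196.18973836],
       [  0.        ,   0.        ,   1.        ]]), 'dist': array([0.02137175, 0.        , 0.        , 0.        , 0.        ]), 'mount': array([[-1.65612337e-04, -9.57511601e-01, -2.88394707e-01,
         7.36373595e-02],
       [ 9.99999978e-01, -1.95445478e-04,  7.46510889e-05,
        -1.90257103e-04],
       [-1.27844725e-04, -2.88394688e-01,  9.57511612e-01,
        -1.42167029e-01],
       [ 0.00000000e+00,  0.00000000e+00,  0.00000000e+00,
         1.00000000e+00]])}
```

View pics/top0.png

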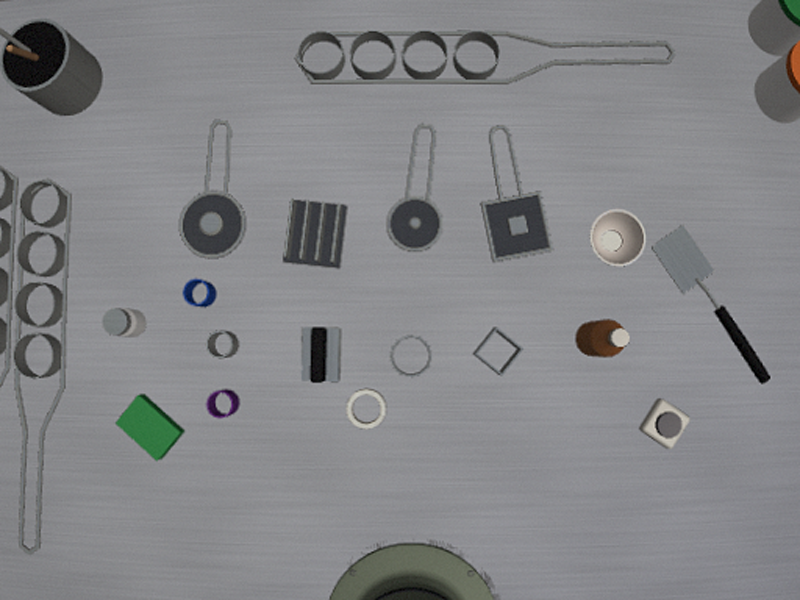

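View pics/scene0.png

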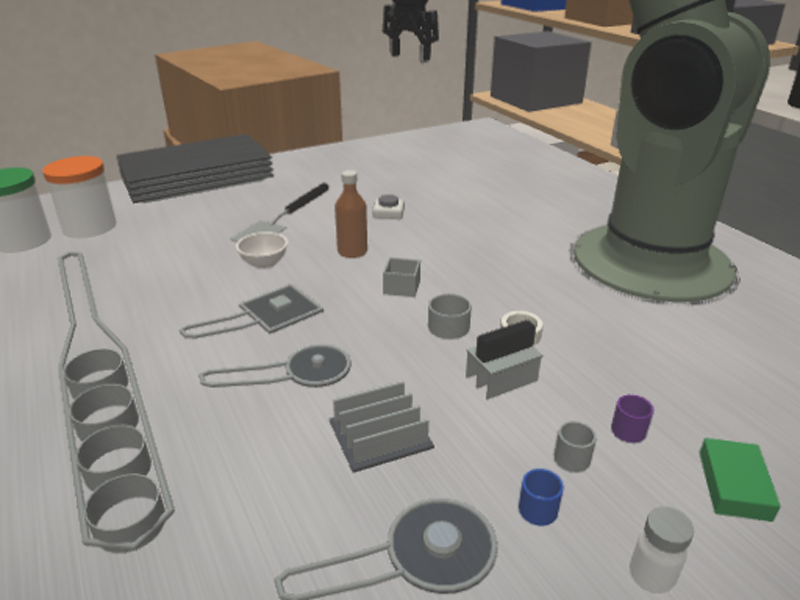

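View pics/wrist0.png

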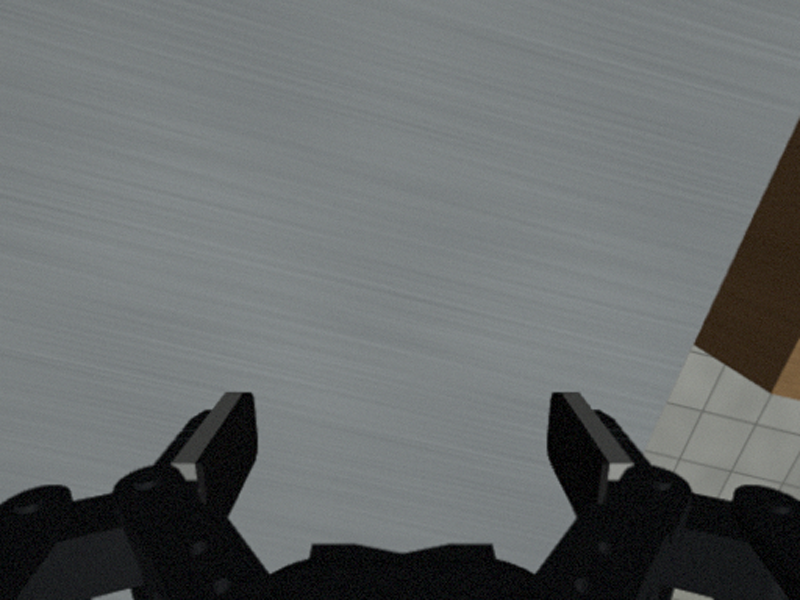

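The top view shows the base at the bottom, with x up and y left. Things that could be mistaken for the targets (top picture, 800 px):
- **Small ring:** steel (223,343), blue (199,292), purple (222,403). I choose steel.
- **Large ring:** thin steel (411,355), low cream ring (366,408), tubes fixed in the wire racks. I choose (411,355).
- **Others:** square mould (497,350), white box (665,423), comb (320,354), spatula (690,260). I choose the mould and the comb.

Next I check these in enlarged crops.

Run:
```python
import cv2,pickle
im=pickle.load(open('pics/top0.pkl','rb'))['image'][:,:,::-1]
# raw = 800px*0.64
def crop(n,x0,y0,x1,y1,s):
    c=cv2.resize(im[y0:y1,x0:x1],None,fx=s,fy=s,interpolation=cv2.INTER_CUBIC)
    for x in range((x0//10+1)*10,x1,10): cv2.putText(c,str(x),(int((x+.5-x0)*s)-8,8),0,0.3,(0,255,255),1); cv2.line(c,(int((x+.5-x0)*s),10),(int((x+.5-x0)*s),14),(0,255,255),1)
    for y in range((y0//10+1)*10,y1,10): cv2.putText(c,str(y),(0,int((y+.5-y0)*s)+3),0,0.3,(0,255,255),1);cv2.line(c,(20,int((y+.5-y0)*s)),(24,int((y+.5-y0)*s)),(0,255,255),1)
    cv2.imwrite(f'pics/{n}.png',c)
crop('cA',110,70,235,172,6)
crop('cB',235,70,360,172,6)
crop('cC',110,172,235,274,6)
crop('cD',235,195,410,245,4.5)
```

```text
(no output)
```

View pics/cA.png

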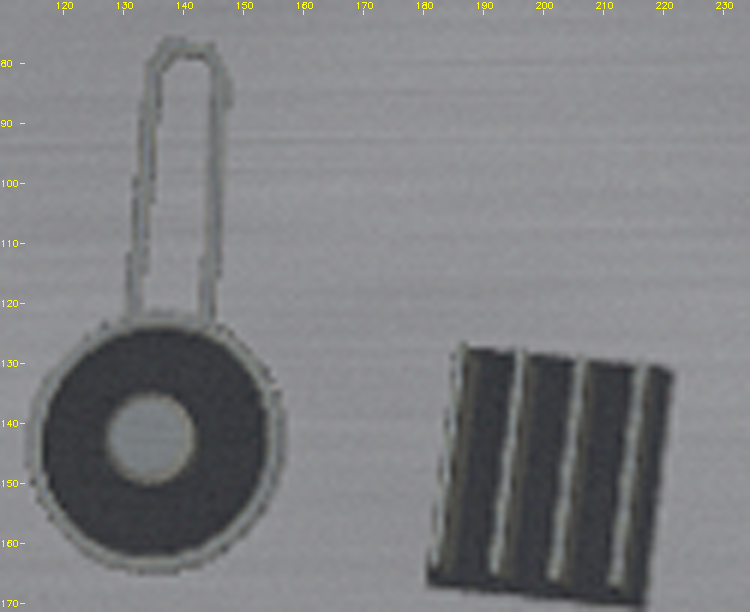

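View pics/cB.png

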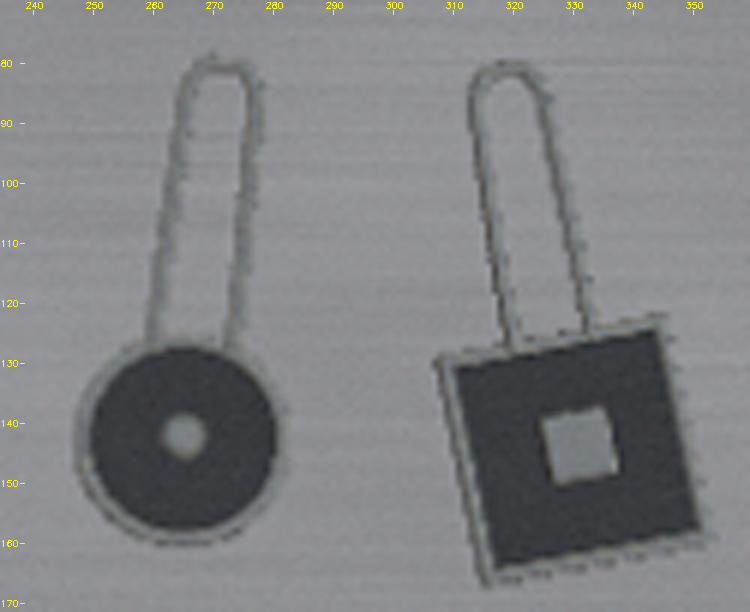

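View pics/cC.png

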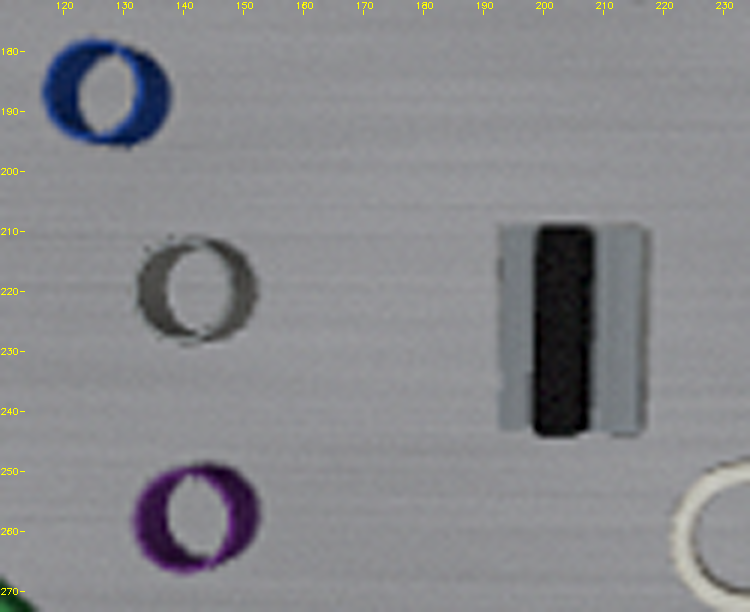

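View pics/cD.png

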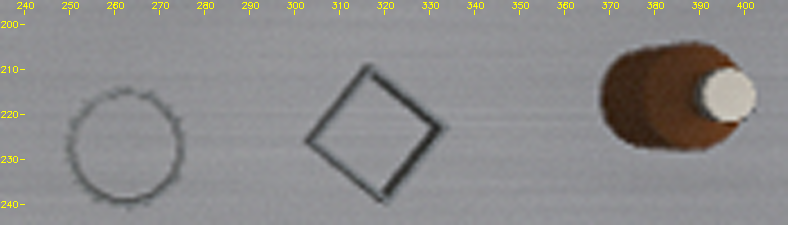

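The crops confirm the choices: the small ring is plain steel, the large ring is thin-walled steel, and the mould is a square frame turned about 40°. Next I convert the pixels to positions and overlay the models.

```bash
cat > h.py <<'E'
import numpy as np,cv2,pickle
T=pickle.load(open('pics/top0.pkl','rb'))
def unproj(uv,z,f=T):
    p=cv2.undistortPoints(np.array([[uv]],float),f['K'],f['dist'])[0,0]
    d=f['R'].T@np.array([p[0],p[1],1]); c=-f['R'].T@f['t']
    return c+d*(z-c[2])/d[2]
def proj(P,f=T):
    P=np.atleast_2d(np.array(P,float))
    return cv2.projectPoints(P,cv2.Rodrigues(f['R'])[0],f['t'],f['K'],f['dist'])[0][:,0]
def local(pts,x,y,a):
    pts=np.atleast_2d(np.array(pts,float)); c,s=np.cos(a),np.sin(a)
    return np.c_[x+c*pts[:,0]-s*pts[:,1],y+s*pts[:,0]+c*pts[:,1],pts[:,2]]
def circ(r,z,n=48):
    t=np.linspace(0,2*np.pi,n); return np.c_[r*np.cos(t),r*np.sin(t),0*t+z]
def rect(a,b,z): return np.array([[a,b,z],[-a,b,z],[-a,-b,z],[a,-b,z],[a,b,z]])
def line(x0,x1,y,z): return np.array([[x0,y,z],[x1,y,z]])
MODELS={'LR':[circ(.031,.04),circ(.031,0),circ(.028,.04)],'SR':[circ(.021,.04),circ(.021,0),circ(.018,.04)],
'SQ':[rect(.026,.026,.04),rect(.026,.026,0),rect(.023,.023,.04)],
'CO':[rect(.04,.01,.079),rect(.04,.028,.045)],
'LD':[circ(.054,.007),circ(.019,.016),line(.054,.165,0,.02)],'SD':[circ(.044,.007),circ(.009,.016),line(.044,.155,0,.02)],
'ST':[rect(.048,.048,.007),rect(.014,.014,.016),line(.048,.158,0,.02)],
'RK':[rect(.05,.045,.006)]+[line(-.045,.045,y,.04) for y in(-.036,-.012,.012,.036)]}
def crop(f,poses,n,x0,y0,x1,y1,s):
    im=f['image'][:,:,::-1]
    c=cv2.resize(im[y0:y1,x0:x1],None,fx=s,fy=s,interpolation=cv2.INTER_CUBIC)
    for k,p in poses.items():
        for m in MODELS[k]:
            q=((proj(local(m,*p),f)+.5-[x0,y0])*s-.5).round().astype(np.int32)
            cv2.polylines(c,[q.reshape(-1,1,2)],False,(0,255,0),1)
    cv2.imwrite(f'pics/{n}.png',c)
E
python3 - <<'E'
from h import *
def A(x0,y0,s): return lambda x,y:((x+.5)/s+x0-.5,(y+.5)/s+y0-.5)
a=A(110,70,6);b=A(235,70,6);c=A(110,172,6);d=A(235,195,4.5)
def show(n,uv,z): print(n,unproj(uv,z).round(4))
def ang(p,q,z,n): 
    v=unproj(q,z)-unproj(p,z); print(n,np.degrees(np.arctan2(v[1],v[0])).round(1),np.hypot(*v[:2]).round(4))
print('cam',-T['R'].T@T['t'])
show('LD',a(151,438),.016); show('LDrim',a(157,443),.007); ang(a(157,443),a(190,48),.015,'LDh')
show('SD',b(184,436),.016); ang(b(184,436),b(222,62),.02,'SDh')
show('ST',b(580,446),.016); ang(b(485,585),b(440,357),.007,'STs'); ang(b(702,540),b(660,320),.007,'STs2')
show('RK',a(538,466),.04); ang(a(497,575),a(519,350),.04,'f2');ang(a(555,582),a(581,357),.04,'f3'); show('RKbase',a((462+673+648+428)/4,(345+370+608+585)/4),.006)
show('LR',d(126,146),.04); show('LRlow',d(126,146),.0)
show('SQ',d(374,133.5),.04); ang(d(304,140),d(366,66),.04,'SQa');ang(d(383,201),d(443,127),.04,'SQb');ang(d(304,140),d(383,201),.04,'SQc')
show('CO',c(563,330),.079); ang(c(536,432),c(538,228),.079,'COa'); ang(c(590,432),c(593,228),.079,'COb')
show('SR',c(136+57,288),.04); show('bottlecap',d(728,95),.15); show('bowl',(617*.64,236*.64),.04)
E
```

```text
cam [0.44083558 0.00111152 1.05217878]
LD [0.6309 0.316  0.016 ]
LDrim [0.6305 0.3161 0.007 ]
LDh -2.7 0.1669
SD [ 0.6304 -0.0032  0.016 ]
SDh -5.7 0.1553
ST [ 0.6269 -0.1625  0.016 ]
STs 10.6 0.0949
STs2 9.8 0.0919
RK [0.6142 0.1526 0.04  ]
f2 -4.6 0.09
f3 -5.7 0.09
RKbase [0.6155 0.1516 0.006 ]
LR [0.4271 0.0026 0.04  ]
LRlow [0.4265 0.0027 0.    ]
SQ [ 0.4338 -0.1255  0.04  ]
SQa -40.1 0.05
SQb -39.3 0.0494
SQc -127.6 0.0516
CO [0.4281 0.1353 0.079 ]
COa -0.1 0.0762
COb -0.4 0.0761
SR [0.4429 0.2875 0.04  ]
bottlecap [ 0.4522 -0.278   0.15  ]
bowl [ 0.607  -0.3112  0.04  ]
```

```bash
cat > poses.py <<'E'
from math import radians as r
P={'LD':(.6308,.316,r(-2.8)),'SD':(.6304,-.0032,r(-5.7)),'ST':(.627,-.1625,r(10.2)),'RK':(.615,.152,r(-5.2)),
'LR':(.427,.0026,0),'SQ':(.4338,-.1255,r(-39)),'CO':(.4281,.1353,r(-.3)),'SR':(.4429,.2875,0)}
E
python3 - <<'E'
from h import *; from poses import P
crop(T,P,'o1',110,70,235,170,6);crop(T,P,'o2',235,70,360,170,6);crop(T,P,'o3',110,190,235,250,6);crop(T,P,'o4',240,195,345,250,7)
a=cv2.imread('pics/o3.png');b=cv2.resize(cv2.imread('pics/o4.png')[:,:],(750,393))
c=np.vstack([a,b])[:760];cv2.imwrite('pics/o34.png',cv2.resize(c,None,fx=.78,fy=.78))
a=cv2.imread('pics/o1.png');b=cv2.imread('pics/o2.png');cv2.imwrite('pics/o12.png',cv2.resize(np.hstack([a[280:],b[280:]]),None,fx=.53,fy=.53) if 0 else cv2.resize(np.vstack([a[280:],b[280:]]),None,fx=.9,fy=.9))
E
```

```text
(no output)
```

View pics/o12.png

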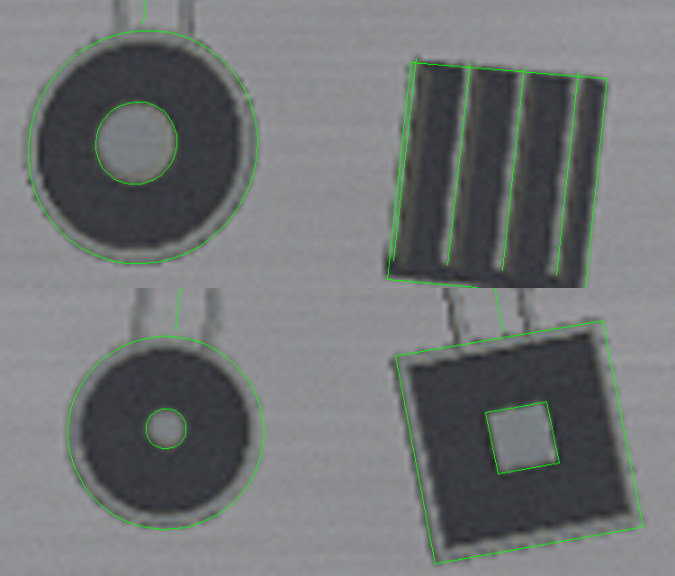

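View pics/o34.png

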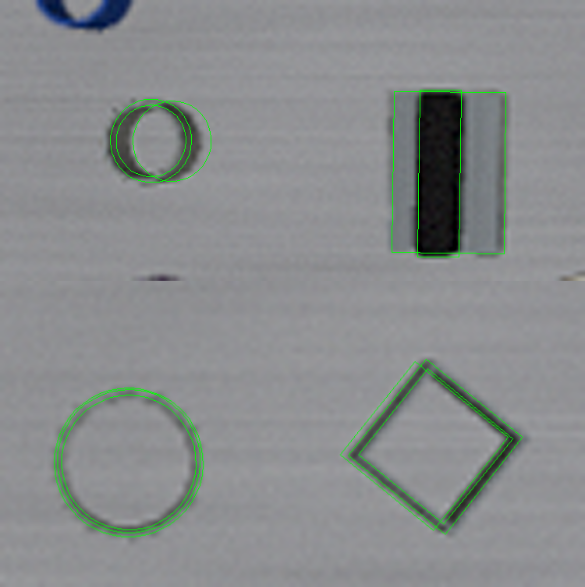

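All models overlay well and the sizes agree. I write a helper that works out tool-axis shifts, then start with the square mould.

```bash
cat > plan.py <<'E'
import sys,numpy as np
from scipy.spatial.transform import Rotation as R
from workcell import bot
def plan(x,y,z,yawdeg,n=None):
    s=bot.observe(); p=s['position'].copy(); Rc=R.from_euler('xyz',s['tool_rot'])
    tgt=np.array([x,y,z]); Rt=R.from_euler('xyz',[np.pi,0,np.radians(yawdeg)])
    rv=(Rc.inv()*Rt).as_rotvec(degrees=True)
    need=max(np.linalg.norm(tgt-p)/.058,np.linalg.norm(rv)/10.0,1); n=n or int(np.ceil(need))
    print('clock',round(s['clock'],2),'pos',p.round(4),'rot',np.degrees(s['tool_rot']).round(1),'q',s['qpos'].round(2),'F',s['force'].round(1),'w',round(s['grip_width'],4),'rows',n)
    out=[];p0=p.copy()
    for i in range(n):
        rem=(Rc.inv()*Rt).as_rotvec(degrees=True)
        sh=Rc.inv().apply((tgt-p)/(n-i))*100; sh=sh.round(2); t=(rem/(n-i)).round(1)
        out.append([*map(float,sh),*map(float,t)]); p=p+Rc.apply(sh/100); Rc=Rc*R.from_rotvec(t,degrees=True)
    for i in range(0,n,5): print(str(out[i:i+5]).replace(' ',''))
a=list(map(float,sys.argv[1:])); plan(*a[:4],int(a[4]) if len(a)>4 else None)
E
python3 plan.py .4338 -.1255 .20 51
```

```text
clock 0.15 pos [ 0.1556 -0.6051  0.2309] rot [-180.     0.    14.4] q [ 1.25  0.52 -0.04  1.6   0.02  1.02 -0.11] F [-0.6 -0.4  0.2] w 0.0855 rows 10
[[3.89,-3.95,0.31,-0.0,-0.0,-3.7],[4.14,-3.69,0.31,-0.0,-0.0,-3.7],[4.36,-3.42,0.31,-0.0,-0.0,-3.6],[4.57,-3.14,0.31,-0.0,-0.0,-3.7],[4.76,-2.84,0.31,-0.0,-0.0,-3.6]]
[[4.93,-2.53,0.31,-0.0,-0.0,-3.7],[5.09,-2.21,0.31,-0.0,-0.0,-3.6],[5.22,-1.88,0.32,-0.0,-0.0,-3.7],[5.32,-1.54,0.31,-0.0,-0.0,-3.6],[5.41,-1.21,0.32,-0.0,-0.0,-3.7]]
```

Emit:
servo_tool([
  [[3.9,-3.9,0.3,0,0,-3.7],[4.1,-3.7,0.3,0,0,-3.7],[4.4,-3.4,0.3,0,0,-3.6],[4.6,-3.1,0.3,0,0,-3.7],[4.8,-2.8,0.3,0,0,-3.6]],
], grip=1, squeeze=40)

```text
clock: 0.78
position: [0.2966, -0.3648, 0.2162]
tool_rot: [3.141, 0.0, 0.573]
force: [0.7, -0.1, -0.5]
grip_width: 0.0852
```

Emit:
servo_tool([
  [[4.9,-2.5,0.3,0,0,-3.7],[5.1,-2.2,0.3,0,0,-3.6],[5.2,-1.9,0.3,0,0,-3.7],[5.3,-1.5,0.3,0,0,-3.6],[5.4,-1.2,0.3,0,0,-3.7]],
])

```text
clock: 1.4
position: [0.4356, -0.126, 0.2013]
tool_rot: [3.141, -0.0, 0.892]
force: [0.4, -0.6, -0.9]
grip_width: 0.0852
```

```bash
python3 plan.py .4338 -.1255 .12 51
```

```text
clock 1.4 pos [ 0.4356 -0.126   0.2013] rot [180.   -0.   51.1] q [ 0.47  0.31 -0.39  2.05  0.16  0.81 -0.69] F [ 0.4 -0.6 -0.9] w 0.0852 rows 2
[[-0.04,-0.09,4.07,0.0,-0.0,0.1],[-0.03,-0.09,4.06,0.0,-0.0,0.0]]
```

The arm tracks well. I check the mould in the wrist camera with the model overlaid.

```bash
cat > wr.py <<'E'
import sys
from h import *; from poses import P
from workcell import bot
from scipy.spatial.transform import Rotation as R
def wrist(name,keys):
    s=bot.observe(); f=bot.grab_frame('wrist')
    M=np.eye(4);M[:3,:3]=R.from_euler('xyz',s['tool_rot']).as_matrix();M[:3,3]=s['position']
    C=np.linalg.inv(M@f['mount']); f['R']=C[:3,:3];f['t']=C[:3,3]
    pickle.dump(f,open(f'pics/{name}.pkl','wb'))
    crop(f,{k:P[k] for k in keys},name,0,0,512,384,1.5)
wrist(sys.argv[1],sys.argv[2:])
E
python3 wr.py w1 SQ
```

```text
(no output)
```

View pics/w1.png

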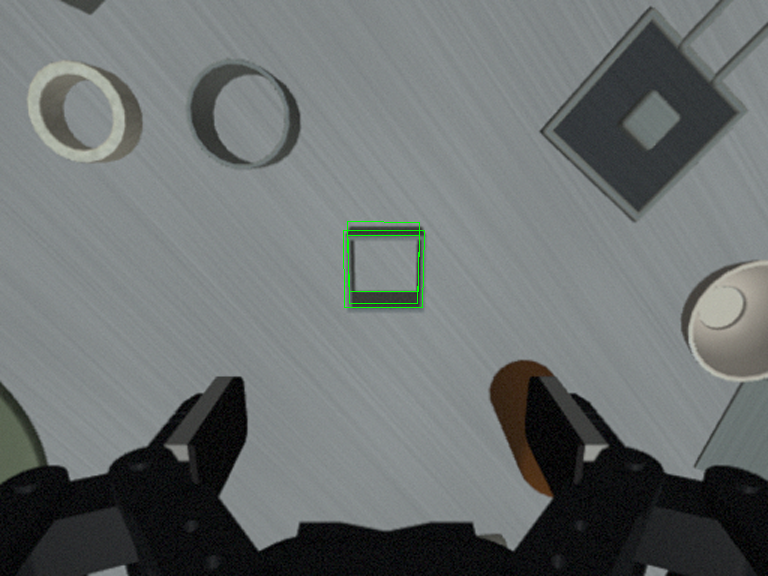

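The overlay sits on the mould at about (385,265). The bottle (520,430) is off to the side, clear by more than 80 mm. Descend and grip.

Emit:
servo_tool([
  [[-0.1,-0.2,5.5,0,0,0],[0,0,5.5,0,0,0],[0,0,5.5,0,0,0],[0,0,3.0,0,0,0],[0,0,0,0,0,0]],
])

```text
clock: 2.08
position: [0.4316, -0.1266, 0.0048]
tool_rot: [-3.138, 0.002, 0.891]
force: [0.6, 0.3, 0.4]
grip_width: 0.0856
```

Emit:
servo_tool([
  [[0,0,0,0,0,0],[0,0,0,0,0,0],[0,0,0,0,0,0],[0,0,0,0,0,0],[0,0,0,0,0,0]],
], grip=-1)

```text
clock: 2.7
position: [0.4336, -0.1275, 0.0078]
tool_rot: [3.139, -0.001, 0.89]
force: [-0.8, 0.9, 14.3]
grip_width: 0.0514
```

```bash
python3 wr.py w2 ; python3 plan.py .4338 -.1255 .11 51
```

```text
clock 2.75 pos [ 0.4336 -0.1275  0.0078] rot [ 1.799e+02 -1.000e-01  5.100e+01] q [ 0.32  0.66 -0.21  2.18  0.4   0.33 -0.91] F [-1.6  0.2 12.9] w 0.0518 rows 2
[[0.09,-0.04,-5.11,0.1,-0.0,-0.0],[0.09,-0.05,-5.11,0.0,-0.1,-0.0]]
```

View pics/w2.png

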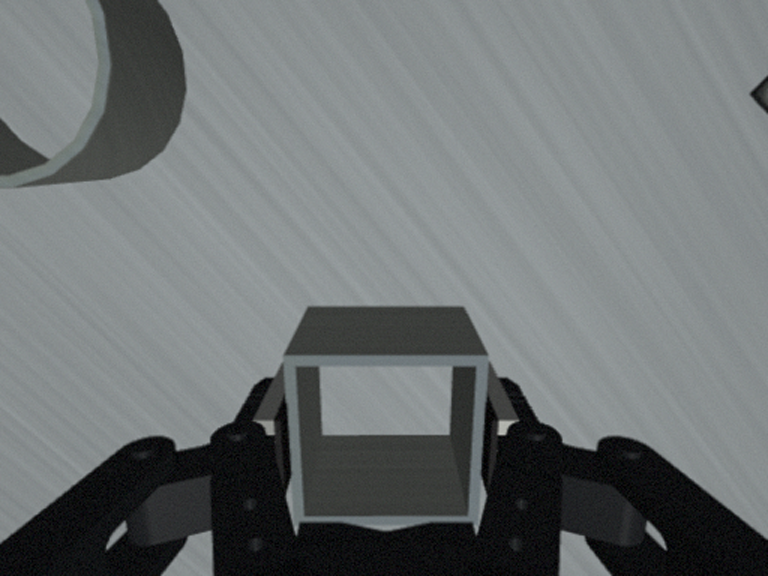

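The mould is held squarely, with a width of 52 mm. Lift it, then plan the carry.

Emit:
servo_tool([
  [[0,0,-4,0,0,0],[0,0,-4,0,0,0]],
])

```text
clock: 3.0
position: [0.4327, -0.1272, 0.0882]
tool_rot: [3.141, -0.0, 0.891]
force: [-0.3, -0.1, -1.4]
grip_width: 0.0515
```

```bash
python3 plan.py .6255 -.163 .06 10.2 5
```

```text
clock 3.0 pos [ 0.4327 -0.1272  0.0882] rot [180.  -0.  51.] q [ 0.41  0.5  -0.33  2.15  0.31  0.53 -0.83] F [-0.3 -0.1 -1.4] w 0.0515 rows 5
[[1.87,3.45,0.57,0.0,-0.0,8.2],[2.34,3.15,0.56,0.0,-0.0,8.2],[2.76,2.78,0.57,0.0,-0.0,8.1],[3.13,2.36,0.56,0.0,-0.0,8.2],[3.44,1.89,0.57,0.0,-0.0,8.1]]
```

Emit:
servo_tool([
  [[1.9,3.4,0.2,0,0,8.2],[2.3,3.2,0.2,0,0,8.2],[2.8,2.8,0.5,0,0,8.1],[3.1,2.4,0.5,0,0,8.2],[3.4,1.9,0.5,0,0,8.1]],
])

```text
clock: 3.62
position: [0.6269, -0.1641, 0.0685]
tool_rot: [3.141, -0.002, 0.173]
force: [-0.2, 0.2, -0.2]
grip_width: 0.0515
```

```bash
python3 wr.py w3 ST; python3 plan.py .6255 -.163 .012 10.2 2
```

```text
clock 3.67 pos [ 0.6308 -0.1642  0.0681] rot [180.   -0.2   9.5] q [ 0.24  0.76 -0.12  1.64  0.12  0.75 -1.34] F [-4.4  2.  -1.3] w 0.0514 rows 2
[[-0.26,-0.1,2.8,0.0,-0.1,-0.3],[-0.26,-0.11,2.8,0.0,-0.1,-0.4]]
```

View pics/w3.png

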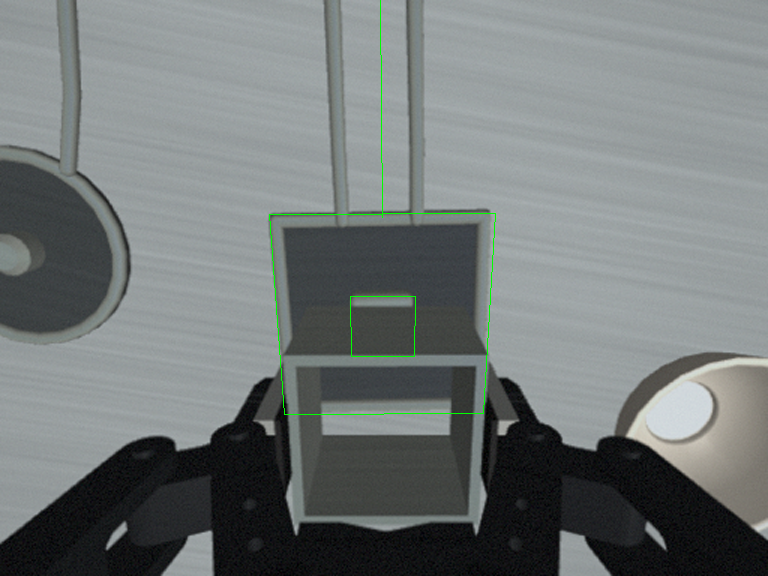

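The tray overlay fits. Settle first, then lower.

Emit:
servo_tool([
  [[0,0,0,0,0,0],[0,0,0,0,0,0]],
])

```text
clock: 3.92
position: [0.6247, -0.1637, 0.068]
tool_rot: [-3.141, -0.0, 0.179]
force: [-1.0, -0.0, -1.5]
grip_width: 0.0515
```

```bash
python3 plan.py .6255 -.163 .013 10.2 2
```

```text
clock 3.92 pos [ 0.6247 -0.1637  0.068 ] rot [-180.    -0.    10.3] q [ 0.25  0.75 -0.12  1.65  0.12  0.75 -1.33] F [-1.  -0.  -1.5] w 0.0515 rows 2
[[0.04,-0.03,2.75,-0.0,-0.0,0.0],[0.05,-0.03,2.75,-0.0,-0.0,0.1]]
```

Emit:
servo_tool([
  [[0.1,0,3,0,0,0],[0,0,2.0,0,0,0],[0,0,0.5,0,0,0],[0,0,0,0,0,0]],
])

```text
clock: 4.42
position: [0.6262, -0.1636, 0.0127]
tool_rot: [-3.141, 0.0, 0.179]
force: [0.7, 0.9, -0.6]
grip_width: 0.0511
```

Emit:
servo_tool([
  [[0,0,0,0,0,0],[0,0,0,0,0,0],[0,0,0,0,0,0],[0,0,0,0,0,0]],
], grip=1)

```text
clock: 4.92
position: [0.6264, -0.1635, 0.0124]
tool_rot: [3.142, -0.0, 0.178]
force: [0.2, 0.9, 0.2]
grip_width: 0.0851
```

Emit:
servo_tool([
  [[0,0,-3,0,0,0],[0,0,-5,0,0,0]],
])

```text
clock: 5.18
position: [0.6254, -0.1632, 0.0919]
tool_rot: [-3.14, 0.003, 0.179]
force: [0.3, -0.3, 1.0]
grip_width: 0.0853
```

```bash
python3 wr.py w4 ST LR; python3 plan.py .427 .0026 .09 0
```

```text
clock 5.22 pos [ 0.6287 -0.164   0.0994] rot [179.9  -0.3  10.2] q [ 0.25  0.71 -0.13  1.63  0.12  0.8  -1.32] F [ 5.5 -1.4  7.6] w 0.0854 rows 5
[[-3.38,-4.0,0.16,0.0,-0.1,2.0],[-3.52,-3.87,0.17,0.0,-0.1,2.1],[-3.66,-3.74,0.17,0.0,-0.0,2.0],[-3.78,-3.61,0.17,0.1,-0.1,2.1],[-3.92,-3.48,0.19,0.0,-0.0,2.0]]
```

View pics/w4.png

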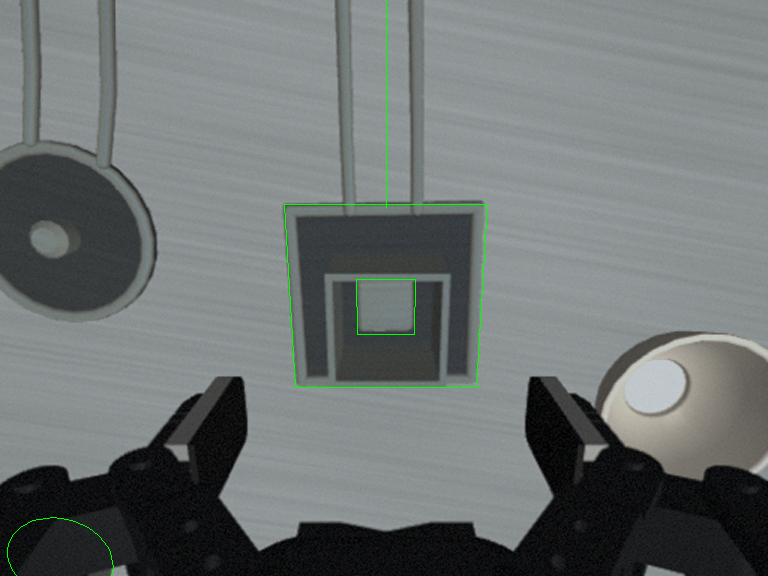

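The mould is seated around the plug, parallel to the tray. Next is the large ring.

Emit:
servo_tool([
  [[-3.4,-4.0,0.2,0,0,2.0],[-3.5,-3.9,0.2,0,0,2.0],[-3.7,-3.7,0.2,0,0,2.0],[-3.8,-3.6,0.2,0,0,2.1],[-3.8,-3.5,0.2,0,0,2.0]],
])

```text
clock: 5.85
position: [0.4238, 0.0037, 0.0824]
tool_rot: [-3.141, -0.001, 0.001]
force: [1.0, 1.1, 0.3]
grip_width: 0.0856
```

Emit:
servo_tool([
  [[0,0,0,0,0,0],[0,0,0,0,0,0]],
])

```text
clock: 6.1
position: [0.4258, 0.0028, 0.0825]
tool_rot: [3.142, -0.001, 0.003]
force: [0.2, -0.3, -0.7]
grip_width: 0.0857
```

```bash
python3 wr.py w5 LR CO; python3 plan.py .427 .0026 .005 0 2
```

```text
clock 6.15 pos [0.4259 0.0025 0.0824] rot [ 1.8e+02 -1.0e-01  1.0e-01] q [-0.09  0.48 -0.07  2.22  0.08  0.44 -1.79] F [-0.1  0.4 -0. ] w 0.0855 rows 2
[[0.05,-0.01,3.87,0.0,-0.0,0.1],[0.05,-0.0,3.87,0.0,-0.1,0.0]]
```

View pics/w5.png

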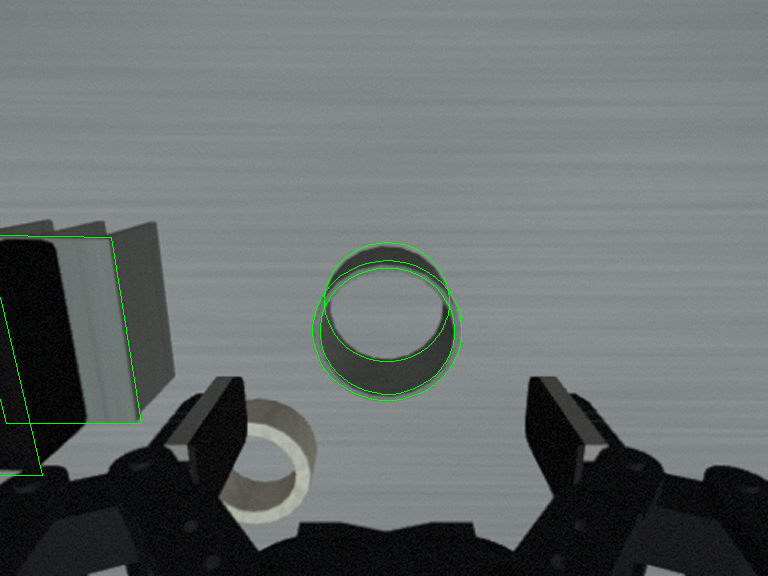

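The large-ring overlay is right. The cream ring (265,460) and the comb are clear of the fingers. Descend and grip.

Emit:
servo_tool([
  [[0.1,0,4,0,0,0],[0,0,3.6,0,0,0],[0,0,0,0,0,0]],
])

```text
clock: 6.52
position: [0.4252, 0.0021, 0.0047]
tool_rot: [3.141, 0.004, 0.001]
force: [0.1, 0.7, 0.5]
grip_width: 0.0855
```

Emit:
servo_tool([
  [[0,0,0,0,0,0],[0,0,0,0,0,0],[0,0,0,0,0,0],[0,0,0,0,0,0]],
], grip=-1)

```text
clock: 7.02
position: [0.4269, 0.0026, 0.0078]
tool_rot: [-3.142, -0.002, 0.002]
force: [-1.6, -0.6, 6.5]
grip_width: 0.0607
```

Emit:
servo_tool([
  [[0,0,-4,0,0,0],[0,0,-6,0,0,0],[0,0,-2,0,0,0]],
])

```text
clock: 7.4
position: [0.4274, 0.0027, 0.1305]
tool_rot: [-3.141, -0.006, 0.002]
force: [-0.5, 0.1, -1.9]
grip_width: 0.0603
```

```bash
python3 wr.py w6; python3 plan.py .6308 .316 .11 20
```

```text
clock 7.45 pos [0.4278 0.0027 0.1314] rot [-1.8e+02 -4.0e-01  1.0e-01] q [-0.07  0.38 -0.1   2.19  0.07  0.57 -1.78] F [ 3.2 -0.6  2.7] w 0.0602 rows 7
[[2.9,-4.47,0.33,0.0,-0.1,-2.8],[3.12,-4.32,0.32,0.0,-0.0,-2.9],[3.34,-4.16,0.32,0.0,-0.1,-2.8],[3.53,-3.99,0.32,0.0,-0.0,-2.9],[3.73,-3.81,0.32,0.0,-0.1,-2.8]]
[[3.92,-3.62,0.31,0.0,-0.0,-2.9],[4.09,-3.42,0.31,0.0,-0.1,-2.8]]
```

View pics/w6.png

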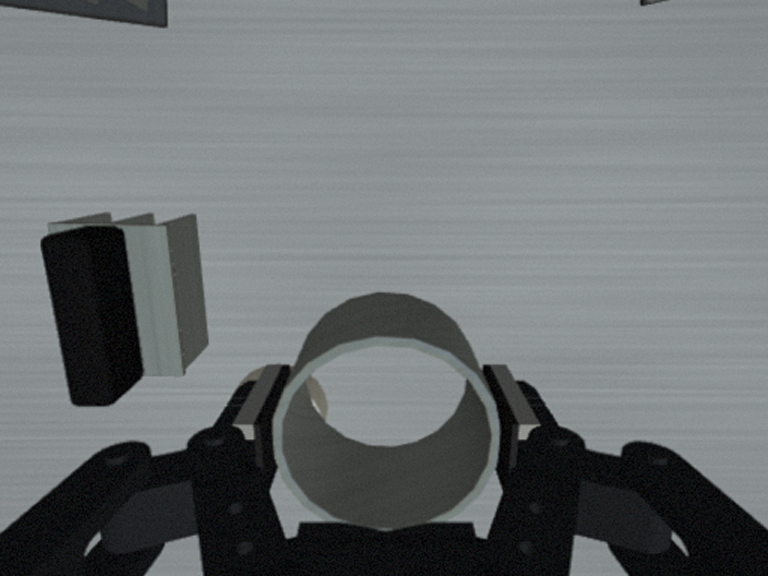

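The large ring is upright and held. Carry it to the big dish.

Emit:
servo_tool([
  [[2.9,-4.5,0.2,0,0,-2.9],[3.1,-4.3,0.3,0,0,-2.9],[3.3,-4.2,0.3,0,0,-2.9],[3.5,-4.0,0.3,0,0,-2.9],[3.7,-3.8,0.3,0,0,-2.9]],
])

```text
clock: 8.07
position: [0.57, 0.2287, 0.1131]
tool_rot: [3.142, -0.001, 0.257]
force: [-0.4, 0.4, -0.3]
grip_width: 0.0607
```

Emit:
servo_tool([
  [[3.9,-3.6,0.5,0,0,-2.9],[4.1,-3.4,1.0,0,0,-2.8],[0,0,2,0,0,0],[0,0,0,0,0,0],[0,0,0,0,0,0]],
])

```text
clock: 8.7
position: [0.6268, 0.3156, 0.0783]
tool_rot: [3.141, -0.0, 0.353]
force: [-0.4, 0.3, -0.3]
grip_width: 0.0606
```

```bash
python3 wr.py w7 LD; python3 plan.py .6308 .316 .013 20 2
```

```text
clock 8.75 pos [0.627  0.3159 0.0786] rot [ 1.80e+02 -1.00e-01  2.03e+01] q [-0.45  0.81 -0.16  1.48  0.16  0.86 -1.89] F [ 0.7  0.1 -1.6] w 0.0606 rows 2
[[0.18,0.06,3.28,0.0,-0.0,0.1],[0.18,0.06,3.28,0.0,-0.1,0.2]]
```

View pics/w7.png

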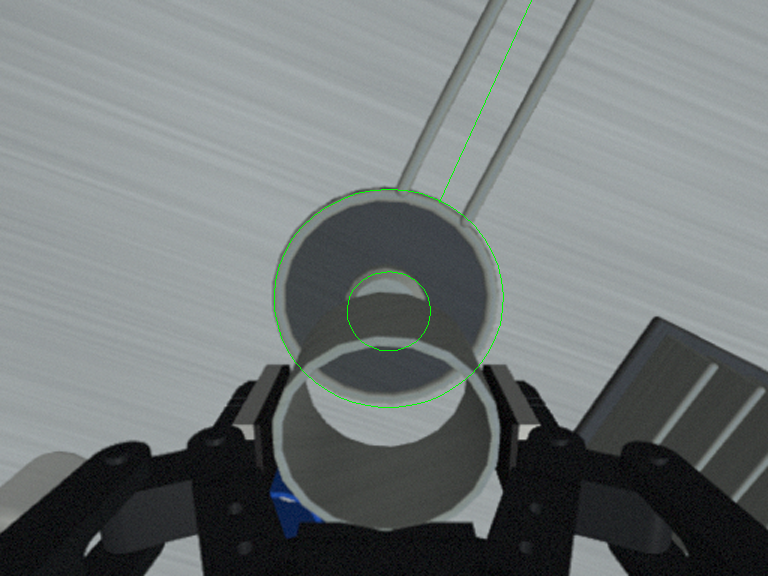

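The dish overlay fits. Lower and release.

Emit:
servo_tool([
  [[0.4,0.1,3.5,0,0,0],[0,0,2.5,0,0,0],[0,0,0.5,0,0,0],[0,0,0,0,0,0]],
])

```text
clock: 9.25
position: [0.6311, 0.317, 0.0135]
tool_rot: [-3.142, -0.001, 0.354]
force: [0.4, 0.4, -0.7]
grip_width: 0.0602
```

Emit:
servo_tool([
  [[0,0,0,0,0,0],[0,0,0,0,0,0],[0,0,0,0,0,0],[0,0,0,0,0,0]],
], grip=1)

```text
clock: 9.75
position: [0.6307, 0.3172, 0.0125]
tool_rot: [-3.142, -0.0, 0.355]
force: [-0.2, 0.8, -0.2]
grip_width: 0.0852
```

Emit:
servo_tool([
  [[0,0,-3,0,0,0],[0,0,-6,0,0,0],[0,0,0,0,0,0]],
])

```text
clock: 10.12
position: [0.6329, 0.3184, 0.1072]
tool_rot: [-3.14, -0.007, 0.354]
force: [-0.1, -0.1, 0.0]
grip_width: 0.0858
```

```bash
python3 wr.py w8 LD; python3 plan.py .4429 .2875 .10 20
```

```text
clock 10.18 pos [0.6317 0.3177 0.1046] rot [-180.    -0.2   20.3] q [-0.45  0.79 -0.17  1.45  0.15  0.91 -1.88] F [ 0.5 -0.6  0.3] w 0.0852 rows 4
[[-4.69,-0.93,0.1,-0.0,-0.1,0.1],[-4.69,-0.92,0.1,-0.0,-0.0,0.1],[-4.69,-0.91,0.11,-0.0,-0.1,0.1],[-4.7,-0.91,0.11,-0.0,-0.0,0.0]]
```

View pics/w8.png

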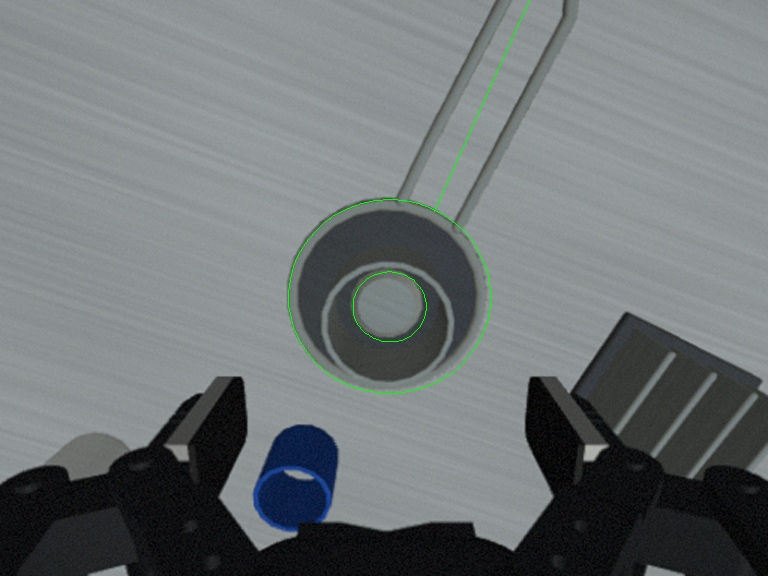

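The large ring is seated round its plug at (390,305). Next is the small steel ring.

Emit:
servo_tool([
  [[-4.7,-0.9,0.1,0,0,0],[-4.7,-0.9,0.1,0,0,0],[-4.7,-0.9,0.1,0,0,0],[-4.7,-0.9,0.1,0,0,0],[0,0,0,0,0,0]],
])

```text
clock: 10.8
position: [0.4386, 0.285, 0.0976]
tool_rot: [3.141, 0.003, 0.357]
force: [-0.3, 0.1, -0.2]
grip_width: 0.0857
```

Emit:
servo_tool([
  [[0,0,0,0,0,0]],
])

```text
clock: 10.92
position: [0.4422, 0.2857, 0.098]
tool_rot: [3.141, 0.0, 0.355]
force: [0.5, 1.1, 0.3]
grip_width: 0.0852
```

```bash
python3 wr.py w9 SR; python3 plan.py .4429 .2875 .005 20 2
```

```text
clock 10.97 pos [0.4425 0.2857 0.0979] rot [180.   -0.   20.3] q [-0.56  0.56 -0.18  1.96  0.16  0.63 -2.05] F [-1.   0.4 -0.3] w 0.0854 rows 2
[[0.05,-0.08,4.65,0.0,-0.0,0.2],[0.05,-0.07,4.64,0.0,-0.0,0.1]]
```

View pics/w9.png

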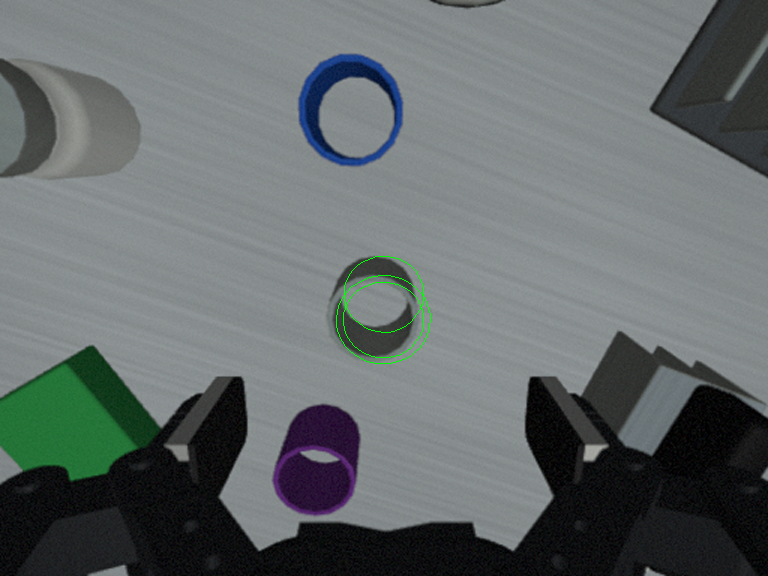

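The steel ring lies at about (376,317), 3 mm to the left of my estimate (y ≈ 0.2905). I shift for that, descend and grip.

Emit:
servo_tool([
  [[0.1,-0.45,4.5,0,0,0],[0,0,4.6,0,0,0],[0,0,0,0,0,0]],
])

```text
clock: 11.35
position: [0.4402, 0.2891, 0.0046]
tool_rot: [3.14, 0.005, 0.354]
force: [-0.1, 0.5, 0.6]
grip_width: 0.0856
```

Emit:
servo_tool([
  [[0,0,0,0,0,0],[0,0,0,0,0,0],[0,0,0,0,0,0],[0,0,0,0,0,0],[0,0,0,0,0,0]],
], grip=-1)

```text
clock: 11.98
position: [0.4421, 0.2908, 0.009]
tool_rot: [-3.141, -0.002, 0.355]
force: [-1.8, -0.7, 13.8]
grip_width: 0.0411
```

Emit:
servo_tool([
  [[0,0,-4,0,0,0],[0,0,-6,0,0,0],[0,0,-4,0,0,0]],
])

```text
clock: 12.35
position: [0.4417, 0.2905, 0.1508]
tool_rot: [-3.141, -0.003, 0.355]
force: [0.3, -0.0, -0.5]
grip_width: 0.0409
```

```bash
python3 wr.py w10; python3 plan.py .6304 -.0032 .12 0
```

```text
clock 12.4 pos [0.4432 0.2915 0.1548] rot [-179.9   -0.4   20.3] q [-0.54  0.47 -0.2   1.92  0.13  0.75 -2.04] F [3.9 2.8 5.4] w 0.0409 rows 7
[[1.04,4.88,0.5,-0.0,-0.1,2.9],[1.29,4.82,0.49,-0.0,-0.1,2.9],[1.53,4.75,0.49,-0.0,-0.0,2.9],[1.77,4.66,0.49,-0.0,-0.0,2.9],[2.01,4.57,0.49,-0.1,-0.1,2.9]]
[[2.24,4.46,0.5,-0.0,-0.0,2.9],[2.45,4.34,0.49,-0.1,-0.1,2.9]]
```

View pics/w10.png

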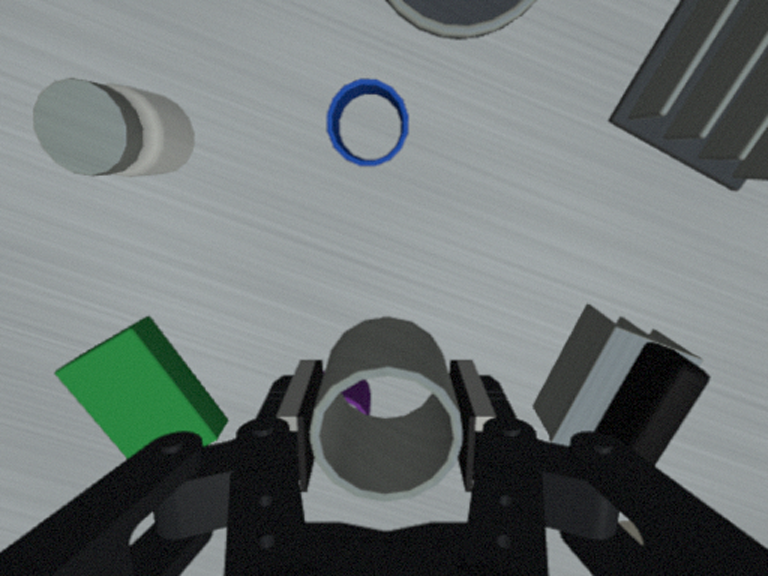

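The small ring is held straight. Carry it to the small dish.

Emit:
servo_tool([
  [[1.0,4.9,0.3,0,0,2.9],[1.3,4.8,0.3,0,0,2.9],[1.5,4.8,0.4,0,0,2.9],[1.8,4.7,0.4,0,0,2.9],[2.0,4.6,0.5,0,0,2.9]],
])

```text
clock: 13.02
position: [0.5758, 0.0768, 0.129]
tool_rot: [-3.141, -0.001, 0.1]
force: [0.4, 0.8, -0.8]
grip_width: 0.0409
```

Emit:
servo_tool([
  [[2.2,4.5,1.5,0,0,2.9],[2.4,4.3,2.0,0,0,2.9],[0,0,2.5,0,0,0],[0,0,0,0,0,0],[0,0,0,0,0,0]],
])

```text
clock: 13.65
position: [0.6277, -0.0052, 0.0696]
tool_rot: [-3.141, -0.001, 0.001]
force: [1.6, 0.6, -0.1]
grip_width: 0.0412
```

```bash
python3 wr.py w11 SD; python3 plan.py .6304 -.0032 .014 0 2
```

```text
clock 13.7 pos [ 0.6279 -0.0052  0.0698] rot [-1.8e+02 -1.0e-01  1.0e-01] q [-0.04  0.72 -0.07  1.71  0.07  0.71 -1.72] F [ 0.4  0.8 -1.4] w 0.0408 rows 2
[[0.12,-0.1,2.79,-0.0,-0.0,0.0],[0.12,-0.1,2.79,-0.0,-0.1,0.1]]
```

View pics/w11.png

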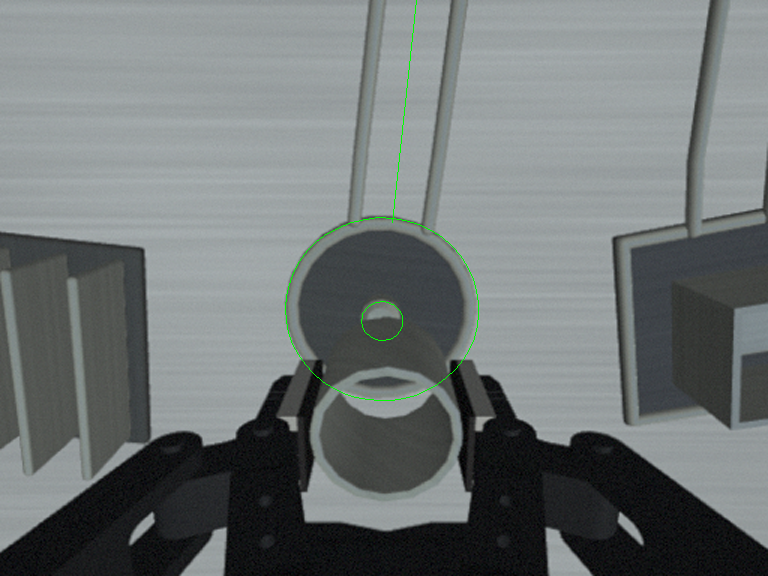

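Emit:
servo_tool([
  [[0.2,-0.2,3.0,0,0,0],[0,0,2.0,0,0,0],[0,0,0.5,0,0,0],[0,0,0,0,0,0]],
])

```text
clock: 14.2
position: [0.6295, -0.0038, 0.0139]
tool_rot: [-3.142, -0.0, 0.001]
force: [-0.5, 0.6, -0.5]
grip_width: 0.041
```

Emit:
servo_tool([
  [[0,0,0,0,0,0],[0,0,0,0,0,0],[0,0,0,0,0,0],[0,0,0,0,0,0],[0,0,0,0,0,0]],
], grip=1)

```text
clock: 14.82
position: [0.6294, -0.0039, 0.0133]
tool_rot: [-3.142, -0.0, 0.0]
force: [0.2, 0.0, -0.7]
grip_width: 0.0855
```

Emit:
servo_tool([
  [[0,0,-3,0,0,0],[0,0,-6,0,0,0],[0,0,-5,0,0,0]],
])

```text
clock: 15.2
position: [0.6294, -0.004, 0.1553]
tool_rot: [-3.142, -0.0, 0.0]
force: [0.5, 0.5, 0.1]
grip_width: 0.0853
```

```bash
python3 wr.py w12 SD CO; python3 plan.py .4281 .1353 .14 0
```

```text
clock 15.25 pos [ 0.632  -0.0039  0.1617] rot [-180.    -0.5    0. ] q [-0.03  0.6  -0.08  1.65  0.06  0.88 -1.71] F [ 3.9 -0.   8.1] w 0.0855 rows 5
[[-4.08,-2.78,0.4,-0.0,-0.1,0.0],[-4.08,-2.79,0.41,-0.0,-0.1,0.0],[-4.08,-2.78,0.42,-0.0,-0.1,0.0],[-4.08,-2.79,0.43,-0.0,-0.1,0.0],[-4.08,-2.78,0.43,-0.0,-0.1,0.0]]
```

View pics/w12.png

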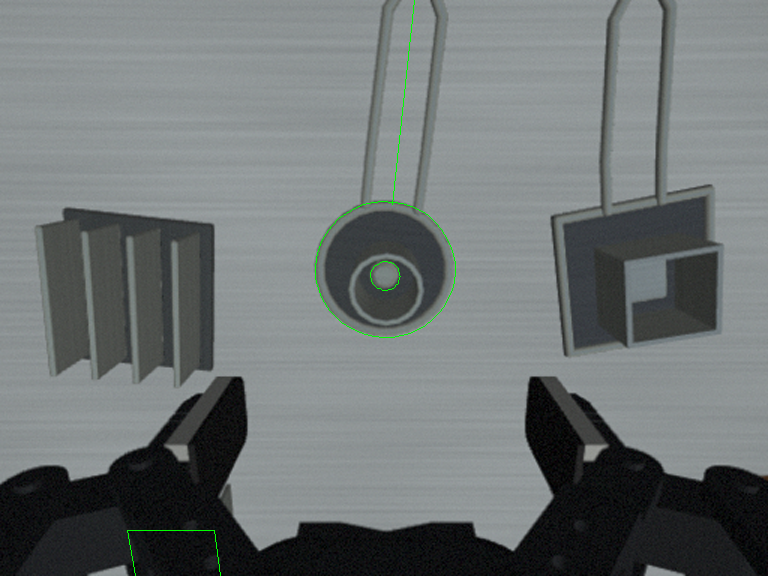

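The small ring is seated round the pin at (385,275), and the square mould is still on its tray. Next is the comb.

Emit:
servo_tool([
  [[-4.0,-2.8,0.2,0,0,0],[-4.0,-2.8,0.2,0,0,0],[-4.0,-2.8,0.2,0,0,0],[-4.0,-2.8,0.2,0,0,0],[-4.0,-2.8,0.2,0,0,0]],
])

```text
clock: 15.88
position: [0.4281, 0.1367, 0.1433]
tool_rot: [-3.141, -0.0, 0.0]
force: [-0.8, 0.8, -0.8]
grip_width: 0.0853
```

Emit:
servo_tool([
  [[0,0,0,0,0,0],[0,0,0,0,0,0]],
])

```text
clock: 16.12
position: [0.4299, 0.1359, 0.1435]
tool_rot: [-3.141, -0.001, 0.0]
force: [0.4, -0.0, -0.1]
grip_width: 0.0854
```

```bash
python3 wr.py w13 CO; python3 plan.py .4281 .1353 .053 -.3 2
```

```text
clock 16.18 pos [0.4301 0.1356 0.1434] rot [-180.   -0.   -0.] q [-0.35  0.39 -0.11  2.12  0.07  0.64 -2.08] F [ 0.1 -1.7 -1.1] w 0.0855 rows 2
[[-0.1,0.02,4.52,-0.0,-0.0,0.1],[-0.11,0.01,4.52,-0.0,-0.0,0.2]]
```

View pics/w13.png

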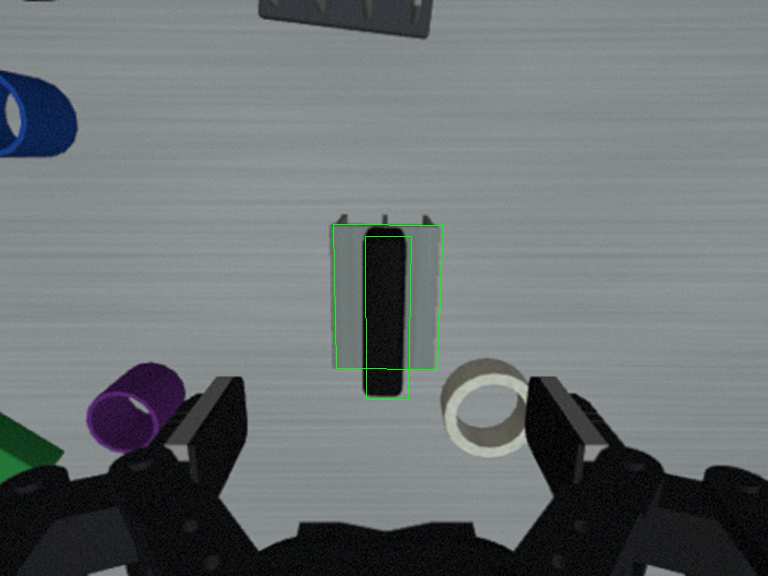

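The handle lies at about (384,312), 2 mm to the left of the estimate. Descend and grip the handle.

Emit:
servo_tool([
  [[-0.1,-0.15,4.5,0,0,0],[0,0,3.5,0,0,0],[0,0,1.0,0,0,0],[0,0,0,0,0,0]],
])

```text
clock: 16.68
position: [0.4287, 0.1371, 0.0533]
tool_rot: [3.141, 0.001, -0.0]
force: [-0.3, -0.4, -0.6]
grip_width: 0.0855
```

Emit:
servo_tool([
  [[0,0,0,0,0,0],[0,0,0,0,0,0],[0,0,0,0,0,0],[0,0,0,0,0,0],[0,0,0,0,0,0]],
], grip=-1, squeeze=60)

```text
clock: 17.3
position: [0.4286, 0.1376, 0.0538]
tool_rot: [-3.141, -0.001, 0.0]
force: [-1.3, -0.2, 9.6]
grip_width: 0.019
```

Emit:
servo_tool([
  [[0,0,0,0,0,0],[0,0,0,0,0,0]],
])

```text
clock: 17.55
position: [0.4286, 0.1376, 0.0538]
tool_rot: [-3.141, -0.001, 0.0]
force: [-1.3, -1.0, 10.7]
grip_width: 0.0192
```

```bash
python3 wr.py w14 CO; python3 plan.py .429 .137 .15 0
```

```text
clock 17.6 pos [0.4286 0.1376 0.0538] rot [-180.   -0.    0.] q [-0.38  0.56 -0.08  2.18  0.11  0.41 -2.12] F [-1.5 -1.6 10. ] w 0.0191 rows 2
[[0.02,0.03,-4.81,-0.0,-0.0,0.0],[0.03,0.02,-4.81,-0.0,-0.0,0.0]]
```

View pics/w14.png

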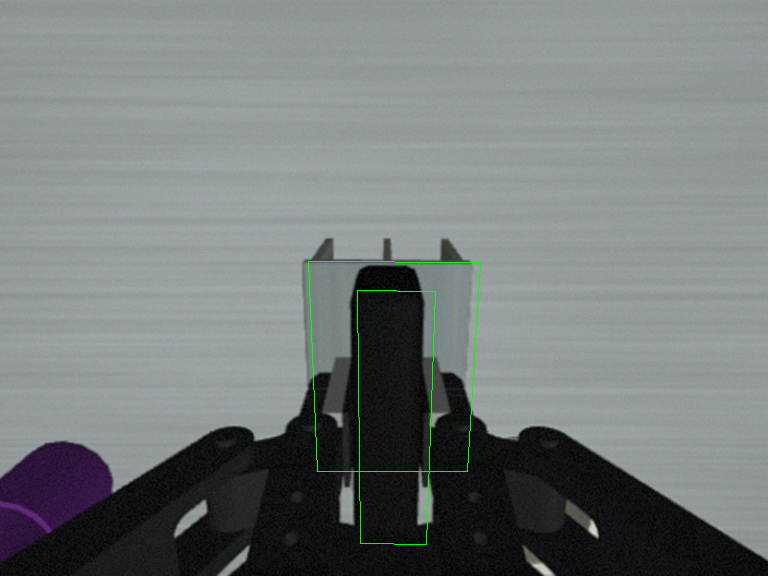

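The handle is gripped (19 mm) and the comb is upright. Lift and carry.

Emit:
servo_tool([
  [[0,0,-4,0,0,0],[0,0,-4,0,0,0]],
])

```text
clock: 17.85
position: [0.4279, 0.1373, 0.1341]
tool_rot: [3.141, 0.001, 0.001]
force: [-0.1, 0.0, -3.2]
grip_width: 0.0189
```

```bash
python3 plan.py .6155 .152 .13 -5.2 5
```

```text
clock 17.85 pos [0.4279 0.1373 0.1341] rot [1.8e+02 1.0e-01 0.0e+00] q [-0.35  0.4  -0.11  2.13  0.08  0.61 -2.09] F [-0.1  0.  -3.2] w 0.0189 rows 5
[[3.75,-0.29,0.08,0.0,0.0,1.0],[3.75,-0.36,0.08,0.0,0.0,1.1],[3.74,-0.43,0.08,0.0,0.0,1.0],[3.73,-0.49,0.08,0.0,0.0,1.1],[3.72,-0.56,0.07,0.0,0.1,1.0]]
```

Emit:
servo_tool([
  [[3.7,-0.3,0,0,0,1.0],[3.8,-0.4,0,0,0,1.1],[3.7,-0.4,0,0,0,1.0],[3.7,-0.5,0,0,0,1.1],[3.7,-0.6,0,0,0,1.0]],
])

```text
clock: 18.48
position: [0.616, 0.1527, 0.1331]
tool_rot: [3.141, 0.001, -0.091]
force: [-0.1, 0.2, -2.6]
grip_width: 0.0191
```

Emit:
servo_tool([
  [[0,0,0,0,0,0],[0,0,0,0,0,0],[0,0,0,0,0,0]],
])

```text
clock: 18.85
position: [0.6144, 0.1528, 0.1334]
tool_rot: [3.141, 0.0, -0.09]
force: [0.5, 0.2, -2.5]
grip_width: 0.0186
```

```bash
python3 wr.py w15 RK; python3 plan.py .6155 .152 .105 -5.2 1
python3 - <<'E'
from h import *; from poses import P
from workcell import bot
f=bot.grab_frame('scene'); crop(f,{'RK':P['RK'],'LD':P['LD']},'s15',180,180,340,300,5)
E
```

```text
clock 18.9 pos [0.6145 0.1529 0.1335] rot [-180.     0.    -5.2] q [-0.29  0.64 -0.07  1.66  0.06  0.84 -2.05] F [-0.3 -0.7 -3.2] w 0.0189 rows 1
[[0.11,0.08,2.85,-0.0,0.0,0.0]]
```

View pics/w15.png

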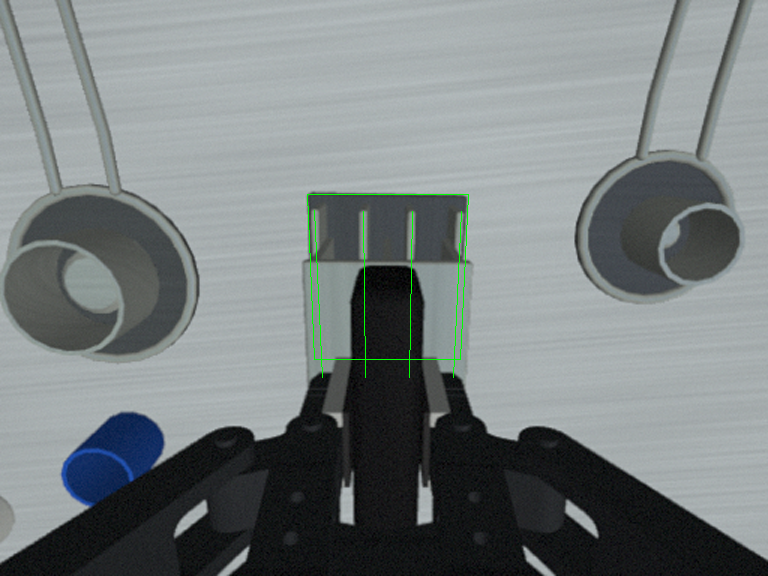

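View pics/s15.png

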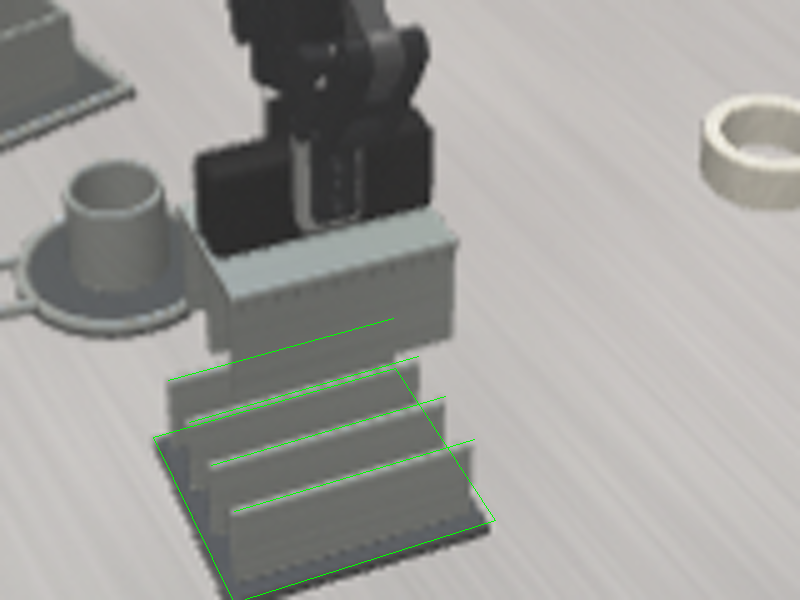

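The fins and the comb line up: the handle is at 387 and the middle gap at 387 in the wrist view. Lower.

Emit:
servo_tool([
  [[0.1,0.1,2.5,0,0,0],[0,0,2.0,0,0,0],[0,0,1.5,0,0,0],[0,0,1.2,0,0,0],[0,0,0,0,0,0]],
])

```text
clock: 19.58
position: [0.6159, 0.1517, 0.0607]
tool_rot: [3.141, 0.0, -0.09]
force: [-0.1, -0.6, -2.4]
grip_width: 0.0192
```

```bash
python3 plan.py .6155 .152 .06 -5.2 1
python3 - <<'E'
from h import *; from poses import P
from workcell import bot
f=bot.grab_frame('scene'); crop(f,{},'s16',180,180,340,300,5)
E
```

```text
clock 19.57 pos [0.6159 0.1517 0.0607] rot [180.    0.   -5.2] q [-0.29  0.75 -0.07  1.69  0.07  0.71 -2.05] F [-0.1 -0.6 -2.4] w 0.0192 rows 1
[[-0.05,-0.02,0.07,0.0,0.0,0.0]]
```

View pics/s16.png

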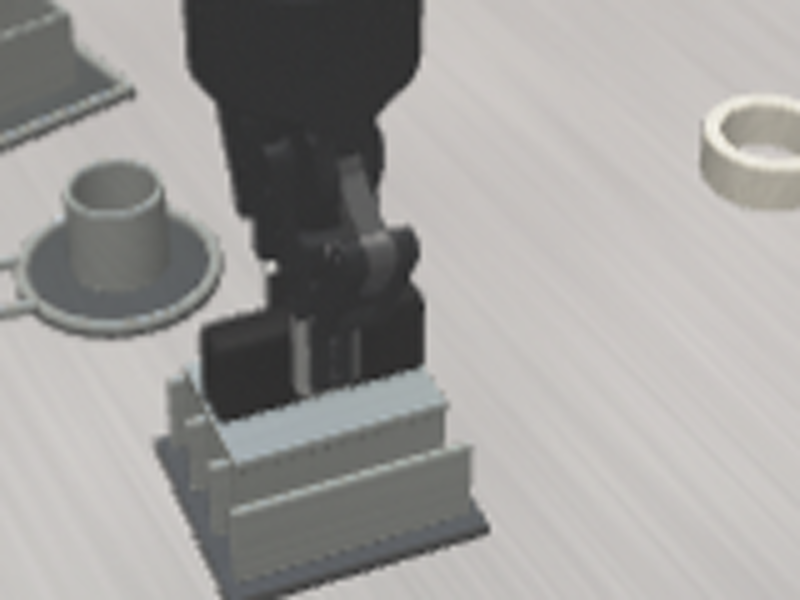

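The blades are in their gaps with no contact force. Lower 1 mm, release and retreat.

Emit:
servo_tool([
  [[0,0,0.1,0,0,0],[0,0,0,0,0,0]],
])

```text
clock: 19.88
position: [0.6161, 0.1518, 0.0605]
tool_rot: [-3.141, -0.0, -0.09]
force: [0.1, 0.2, -3.5]
grip_width: 0.0187
```

Emit:
servo_tool([
  [[0,0,0,0,0,0],[0,0,0,0,0,0],[0,0,0,0,0,0],[0,0,0,0,0,0],[0,0,0,0,0,0]],
], grip=1)

```text
clock: 20.5
position: [0.616, 0.1517, 0.0603]
tool_rot: [-3.142, -0.0, -0.09]
force: [1.5, 0.3, -0.4]
grip_width: 0.0854
```

Emit:
servo_tool([
  [[0,0,-3,0,0,0],[0,0,-5,0,0,0],[0,0,-6,0,0,0],[-6,0,-4,0,0,0],[-6,0,0,0,0,0]],
])

```text
clock: 21.12
position: [0.5043, 0.1622, 0.2372]
tool_rot: [-3.139, -0.004, -0.091]
force: [-0.1, 0.9, -0.3]
grip_width: 0.0854
```

Emit:
servo_tool([
  [[-3,0,0,0,0,0],[0,0,0,0,0,0],[0,0,0,0,0,0]],
])

```text
clock: 21.5
position: [0.4753, 0.1645, 0.2352]
tool_rot: [-3.141, -0.001, -0.091]
force: [-0.5, 0.3, -0.2]
grip_width: 0.0856
```

```bash
python3 wr.py w17
python3 - <<'E'
from h import *
from workcell import bot
for n in('scene','top'):
    f=bot.grab_frame(n); crop(f,{},n+'17',0,0,512,384,1.5); pickle.dump(f,open(f'pics/{n}17.pkl','wb'))
E
```

```text
(no output)
```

View pics/scene17.png

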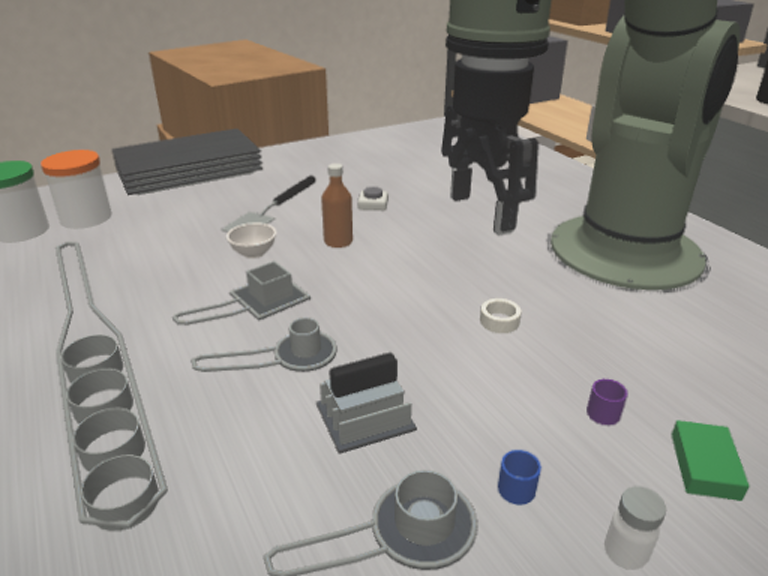

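View pics/w17.png

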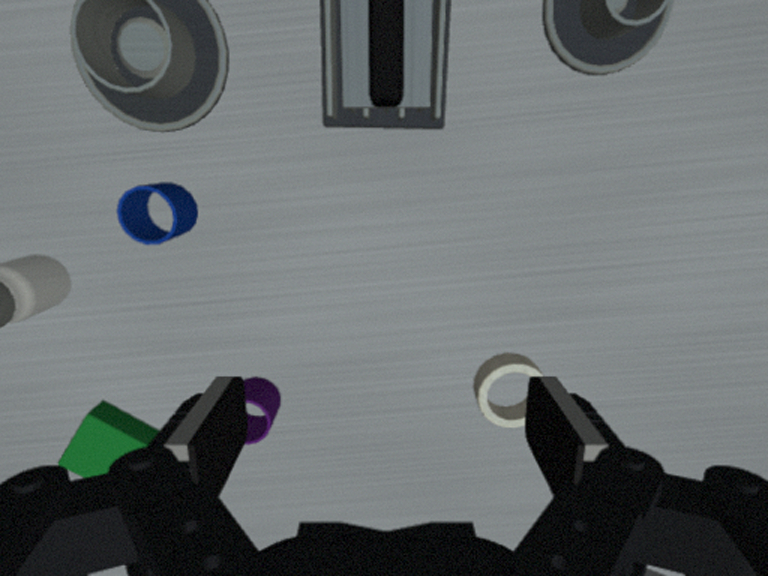

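View pics/top17.png

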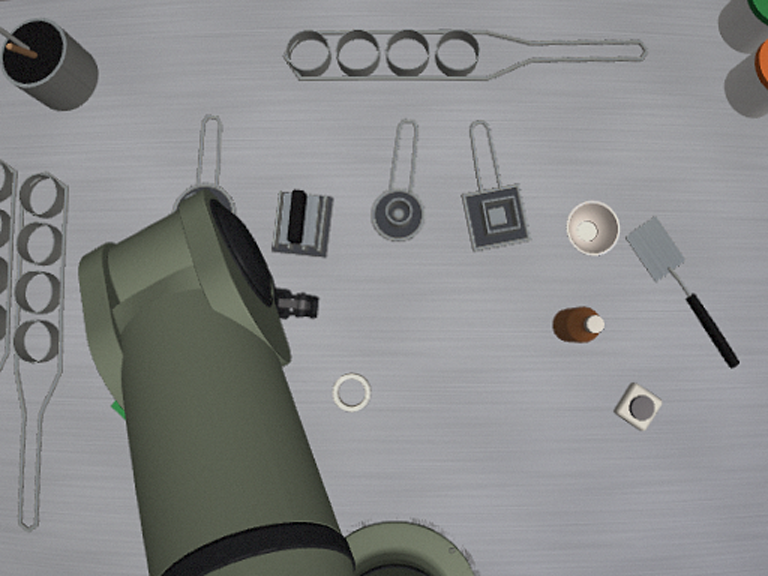

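Everything appears seated, and the bottle and bowl stand where they were. One overlay check with the pieces modelled at their seated heights.

Run:
```python
from h import *; from poses import P
import h
def up(m,d): return [q+[0,0,d] for q in m]
h.MODELS['a']=up(MODELS['LR'],.004);h.MODELS['b']=up(MODELS['SR'],.004);h.MODELS['c']=up(MODELS['SQ'],.004);h.MODELS['d']=up(MODELS['CO'],.006)
f=pickle.load(open('pics/scene17.pkl','rb'))
crop(f,{'a':P['LD'],'b':P['SD'],'c':P['ST'],'d':P['RK']},'o17',140,170,330,385,3.5)
im=cv2.imread('pics/o17.png');cv2.imwrite('pics/o17.png',im[:,:][:590] if 0 else cv2.resize(im,None,fx=.79,fy=.79))
```

```text
(no output)
```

View pics/o17.png

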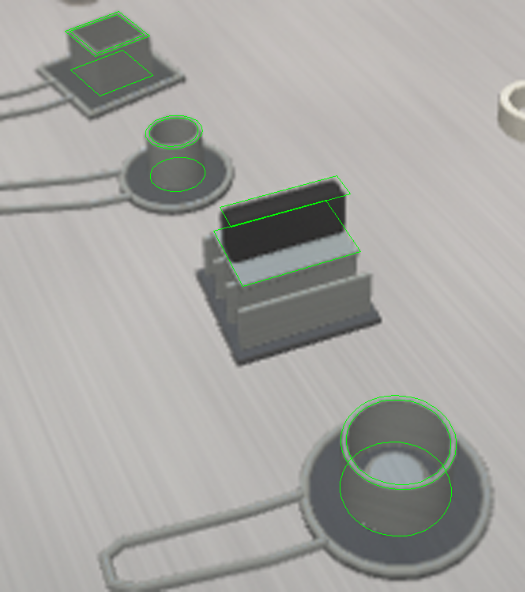

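The seated-pose models match all four pieces. I hand the job in.

```bash
python3 -c "
from workcell import bot
print(bot.job_done(), bot.observe()['clock'])"
```

```text
the job is handed in; nothing more can be done
the job is handed in; nothing more can be done
```

I put all four pieces away and handed the job in shortly after 21.5 s of the 115 s; handing in reports no verdict. The square mould, large ring and small steel ring sit over their plugs and pin. The comb stands in the rack with its blades in the gaps.

- **Seating:** In the last scene picture, models drawn at the seated poses fell on all four pieces to within a few millimetres. The wrist views taken after each ring and mould release agree.
- **Bottle and bowl:** They stand upright and look unmoved in the last pictures. The arm never came near them.
- **Forces:** The largest force reading I saw was about 14 N, when the gripper closed on the mould and again on the small ring. No joint limit was met.
- **Disagreements:** The small ring was about 3 mm and the comb about 2 mm from my top-camera estimates. I corrected both from the wrist camera before gripping, and no other check disagreed.

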